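# Empty the hinged lab tray and hold its hinge in line

## Robot

A 6-joint arm with a two-finger parallel gripper is mounted at the origin on the work surface. World frame = base frame: x ahead of the robot, y to its left, z up, the work surface at z = 0. Lengths are in mm, angles in degrees, forces in N, time in s.
With the tool pointing down it reaches from about 300 to 775 mm from the base axis. Payload 14.6 kg.
Tool frame: the origin (TCP) lies midway between the tips of the shut fingers; the grasp point (between the pads) lies 19 mm behind it (r.grip_point_offset is the distance from the TCP to the grasp point, in mm); z points along the fingers, y is the direction in which the jaws open and shut (so a half turn about z gives the same grasp; the last joint's range is limited). The gripper opens to 94 mm and grips with 3 to 60 N. Pads are 16 mm wide; open, the fingers measure 119 mm over their backs; the gripper's body (75 mm by 177 mm) begins 78 mm behind the grasp point.
Start: joints at [68.491, 17.183, 87.147, -0, 75.671, -3.816], TCP at [167.151, 523.975, 205.446] pointing down, gripper open.
Joint ranges: [-173.82, 173.82], [-45.26, 126.66], [13.44, 144.39], [-59.66, 239.66], [0, 175.72], [-146.38, 146.38]. Speed limits (degrees/s): [127.2, 127.2, 147.25, 180, 180, 180].

## Interface

Orientations are given as [roll, pitch, yaw] about the fixed x, y, z axes, in that order (R = Rz(yaw) Ry(pitch) Rx(roll)).
In Python, from plant import r, eyes gives the robot as it stands.
- The arm moves only by the shell command python3 -m creep 'ROWS' [OPENING] [FORCE]. ROWS is text: rows parted by semicolons, each of 6 numbers parted by spaces: the shift along the world's x, y, z in m, then the turn, a rotation vector about the world's x, y, z in rad. In form: dx dy dz ax ay az; .... A call has exactly 8 rows; each row is the pose to reach, as a shift and turn from the pose commanded when the call began; what a row does not reach only later rows make up. A row lasts 1/10 s, in which the tool goes at most 50 mm and 8.59 degrees, less where a joint would pass 70% of its speed; a pose out of reach is approached as far as the arm can. A call with a gripper value outside its range is refused whole. OPENING is the opening, from 0 (shut) to 1 (fully open), set as the call begins (- or left out, the last holds). The fingers move at their own pace and stop on an object; FORCE is the grip in N (left out, the last holds). Time passes only in rows, so rows that repeat a pose let the fingers close, or fill a call up. It gives the time, the measured TCP pose, the force and the opening at its end, in the units of the state.
- r.state(): the state, without advancing time (a new reading comes with each control period).
- eyes.camera(name): name is "scene" or "top" or "wrist"; returns a dict with "color" (480x640x3 uint8, red, green, blue), "fx", "fy", "cx", "cy" (pixels), "origin" and "rotation" of the camera in the world; the wrist camera has in their place "hand_eye" (4x4, takes a point from camera to tool coordinates, whose origin is the TCP and whose axes are the flange's). Camera axes: x right, y down, z forward; pixel columns grow to the right and rows downward; lengths in mm; the calibration is good to about 2 mm. A picture is of the moment at which its call begins: read the wrist's pose just before it. There is no depth.
- r.finish_job(): hands the job in, once; it reports no verdict.
The state is a dict: "time": time; "joints": joint angles; "dq": joint speeds; "tau": joint torques, N m; "tcp_pos": TCP position; "orientation": TCP orientation; "force": force on the tool from outside, world axes, zero at the start; "ft_torque": the same for the moment, N m; "grip_width": finger opening in mm.
Only numpy, scipy, OpenCV 4.12 (cv2) and the standard library are available. Lean on these libraries where they do the work, as an engineer would, in place of code of your own. Each camera call takes 0.05 s, during which the arm holds its last target.

## Task

Pick up the aluminium tray by its blue upright handle, tip it so that the three sample blocks slide off its open edge into the red parts box, then bring the tray's brass hinge knuckle in between the two knuckles of the wooden stand so that all three pin holes line up and the pin could be pushed straight through. Finish while still gripping the tray there, in the air and still, with its weight on the gripper and not leaning on the stand; leave the pin and everything else on the bench where it lies.

Things in the scene. Friction and masses are not known exactly. Their poses are not given: they have to be found in the camera images.
- leaf: the loose hinged tray, 0.27 to 0.34 kg. Origin: on its underside below the middle of the handle; z up, x towards its hinge knuckle (roughly away from the robot at the start), y towards its back lip. Deck: x -55 to 55, y -75 to 45 mm, top 14 mm above the underside; lips 12 mm high on the x sides and the +y side; the -y edge is open: the blocks slide off there.
- leaf_grip (a point): middle of the tray's blue upright handle blade, 54 mm above the underside. The blade is 46 mm long (tray x), 12 mm thick (tray y, the way to grip it) and reaches 74 mm above the underside; it stands near the tray's centre of mass. Axes as the tray's.
- leaf_knuckle (a point): middle of the tray's hinge knuckle, on the hole's axis: a brass ring 24 mm long along tray y, 26 mm outside and 14 mm hole diameter. It lies at 75, 0, 13.5 mm in the tray's frame. Axes as the tray's; y runs along the hole.
- jamb_axis (a point): on the fixed stand: the point on the hole axis midway between its two brass knuckles, where the middle of the tray's knuckle must come, 100 mm above the bench. y runs along the holes, x away from the robot into the stand, z up. The two knuckles (24 mm long, 26 mm outside, 14 mm holes) leave a gap 34 mm wide, open above, below and towards the robot.
- jamb: the fixed wooden stand with the brass hinge leaf; origin on the bench straight below point jamb_axis, axes the same. Its block and top plate begin 22 mm behind the hole axis and reach 101 mm high. The tray's body belongs on the robot's side of the axis; its +x lip is then 7 mm clear of the stand's knuckles.
- bin: the fixed red open parts box, 160 (x) x 150 (y) x 55 mm high, walls and floor 4 mm; origin at the centre of its underside.
- block_brass_mid (a point): centre of the brass sample block, 20 x 20 x 14 mm high, 30 g, polished so that it starts to slide on the tray at a slope of about 16 to 23 degrees. It starts flat on the tray's deck between the handle and the open edge.
- block_wood_mid (a point): centre of the dark wood sample block, 20 x 20 x 14 mm high, 30 g, polished so that it starts to slide on the tray at a slope of about 16 to 23 degrees. It starts flat on the tray's deck between the handle and the open edge.
- block_green_mid (a point): centre of the green plastic sample block, 20 x 20 x 14 mm high, 30 g, polished so that it starts to slide on the tray at a slope of about 16 to 23 degrees. It starts flat on the tray's deck between the handle and the open edge.
- pin: steel hinge pin, 8 mm thick, 113 mm long with a bent end, lying on the bench; origin near its middle. Leave it.
- meter: black analogue meter, 95 x 135 x 46 mm high; origin under its centre. Leave it.
- driver: orange screwdriver lying on the bench; origin near its middle. Leave it.
- ruler: wooden ruler, 30 x 300 x 5 mm; origin under its centre. Leave it.
- battery_box: open black box with two blue cells, 75 x 70 x 28 mm high; origin under its centre. Leave it.
- pot_board: plywood square 70 x 70 mm with a potentiometer, 38 mm high; origin under its centre. Leave it.
There are look-alikes about, which are no part of the job. Several things have the shape of the bin; the one meant has the colours described above.

How it is judged (in metres and radians):
On the way, in this order (a step that is already met when the one before it is completed fails the run):
1. the tray, gripped and off the bench, is tipped over the parts box (angle between leaf's own z axis and vertical above 0.2 rad and height (world z) of leaf_grip above 0.06 m and contact force between the fingers and leaf above 1 N and horizontal distance between leaf_grip and bin below 0.18 m), for 0.05 s.
2. all three blocks lie in the parts box (x of block_brass_mid in the frame of bin between -0.076 and 0.076 m and y of block_brass_mid in the frame of bin between -0.071 and 0.071 m and z of each of block_brass_mid, block_wood_mid, block_green_mid in the frame of bin below 0.055 m and x of block_wood_mid in the frame of bin between -0.076 and 0.076 m and y of block_wood_mid in the frame of bin between -0.071 and 0.071 m and x of block_green_mid in the frame of bin between -0.076 and 0.076 m and y of block_green_mid in the frame of bin between -0.071 and 0.071 m), for 0.2 s.
3. the tray's knuckle stands between the stand's knuckles with the holes in line (x of leaf_knuckle in the frame of jamb_axis between -0.004 and 0.004 m and z of leaf_knuckle in the frame of jamb_axis between -0.004 and 0.004 m and y of leaf_knuckle in the frame of jamb_axis between -0.007 and 0.007 m and angle between the y axis of leaf_knuckle and the y axis of jamb_axis, either way round below 0.1 rad and contact force between the fingers and leaf above 1 N and contact force between leaf and jamb below 1.2 N), for 0.2 s.
At the end, for the whole second after the job is handed in: the gripper holds the tray still (below 20 mm/s), its knuckle in the stand's gap: hole centres within 4 mm in height and fore-and-aft, 7 mm along the axis, axes parallel within 0.1 rad; the stand pushes on it with less than 1.2 N; all three blocks lie in the parts box (all of step 2 and all of step 3 and linear speed of leaf below 0.02 m/s); the arm keeps its last pose, push and grip.
It fails at once if the pin, meter, screwdriver, ruler, battery box or potentiometer board is moved by more than 30 mm (distance of any of pin, meter, driver, ruler, battery_box, pot_board from where it was at the start of the episode above 0.03 m).
It also fails if it takes over 64 s, if anything falls off the work surface, if the arm or the gripper's body presses on something with over 40 N, if the wrist force passes 120 N, or if a joint passes its speed limit or range.

## Working session

There is one attempt and no reset: what is moved stays moved. The work goes in short steps, Python scripts to look and compute and a shell command to move; the robot and the scene stay as the last step left them, time stands still between calls to the robot, and variables do not carry over. Pictures are saved under pics/ and viewed, and the job is handed in when it is done.

```bash
ls; mkdir -p pics; python3 - <<'E'
from plant import r, eyes
import cv2,numpy as np
print(r.state())
for n in ("scene","top","wrist"):
    c=eyes.camera(n); cv2.imwrite(f"pics/a_{n}.png",c["color"][:,:,::-1])
    print(n,{k:(np.array(v).round(3).tolist()) for k,v in c.items() if k!="color"})
print(r.grip_point_offset)
E
```

```text
pics
{'time': 0.0, 'joints': array([ 6.84894786e+01,  1.72129475e+01,  8.71799880e+01,  1.60421485e-03,
        7.56689887e+01, -3.81531954e+00]), 'dq': array([ 0.0872032 , -0.0492126 , -0.04344827,  0.08175143, -0.06987674,
       -0.00888403]), 'tau': array([ 1.49821758e-04, -5.31810915e+01, -3.52748072e+01,  7.08539109e-02,
        2.44087115e-02, -1.11290767e-04]), 'tcp_pos': array([167.07172976, 523.7447293 , 204.91429677]), 'orientation': array([-1.79938316e+02, -5.67089642e-03,  1.62304397e+02]), 'force': array([0.25043618, 0.52465915, 0.60792285]), 'ft_torque': array([-0.03716493, -0.02666325,  0.05756414]), 'grip_width': 93.8165166557467}
scene {'fx': 545.74, 'fy': 545.74, 'cx': 321.479, 'cy': 250.957, 'origin': [1218.37, 516.998, 986.728], 'rotation': [-134.778, -0.941, 124.53]}
top {'fx': 463.133, 'fy': 463.133, 'cx': 315.795, 'cy': 235.061, 'origin': [274.15, 17.295, 1150.032], 'rotation': [-169.235, -0.588, -88.407]}
wrist {'fx': 379.256, 'fy': 379.256, 'cx': 322.443, 'cy': 242.142, 'hand_eye': [[0.0, -0.973, -0.231, 66.55], [1.0, 0.0, 0.001, -0.636], [-0.001, -0.231, 0.973, -178.975], [0.0, 0.0, 0.0, 1.0]]}
18.8
```

View pics/a_top.png

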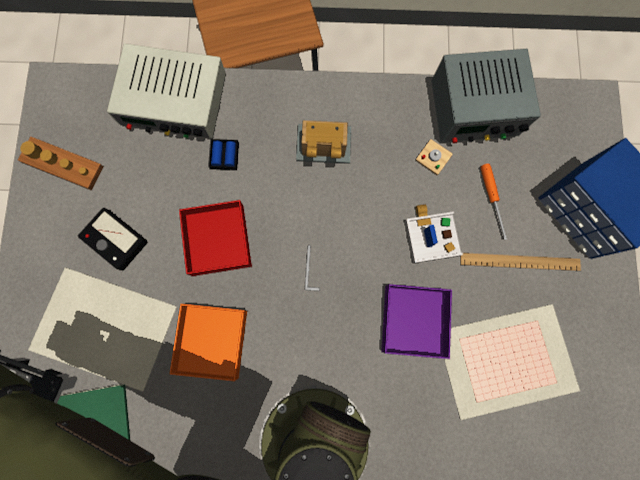

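View pics/a_scene.png

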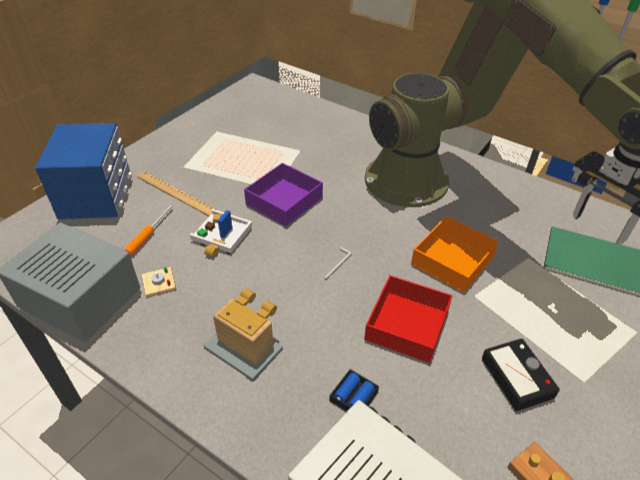

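View pics/a_wrist.png

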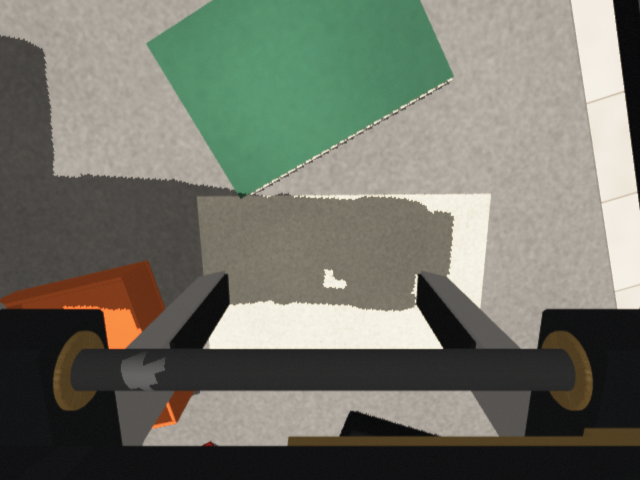

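The tray with the blue handle is at top-camera pixels (434,237), and the stand is at (323,140). There are three box-shaped things: red (215,238), orange (208,340) and purple (417,320). The red one at (215,238) is the bin, because it is the only red box. I'll enlarge these to confirm and pick features.

```bash
python3 - <<'E'
import cv2,numpy as np
a=cv2.imread("pics/a_top.png")
def crop(x0,y0,w,h,s,im=a): return cv2.resize(im[y0:y0+h,x0:x0+w],None,fx=s,fy=s,interpolation=cv2.INTER_CUBIC)
cv2.imwrite("pics/b_tray.png",crop(395,195,75,75,8))
cv2.imwrite("pics/b_jamb.png",crop(285,110,75,65,8))
cv2.imwrite("pics/b_bin.png",crop(165,190,100,100,6))
s=cv2.imread("pics/a_scene.png")
cv2.imwrite("pics/b_sc.png",crop(180,200,110,185,3,s))
E
```

```text
(no output)
```

View pics/b_tray.png

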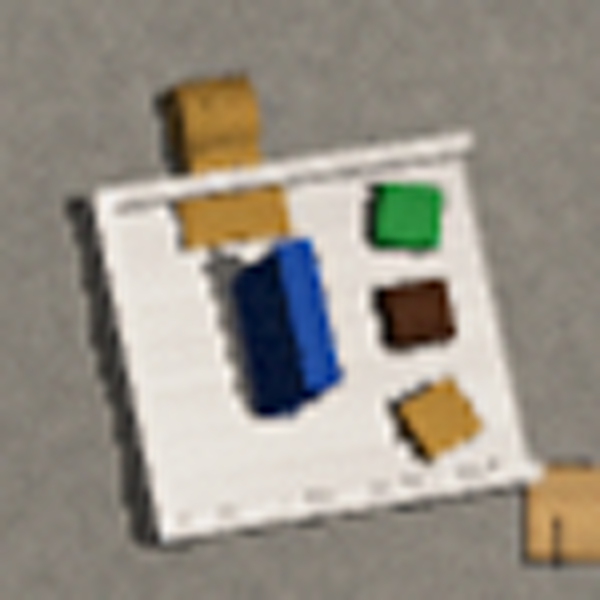

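View pics/b_jamb.png

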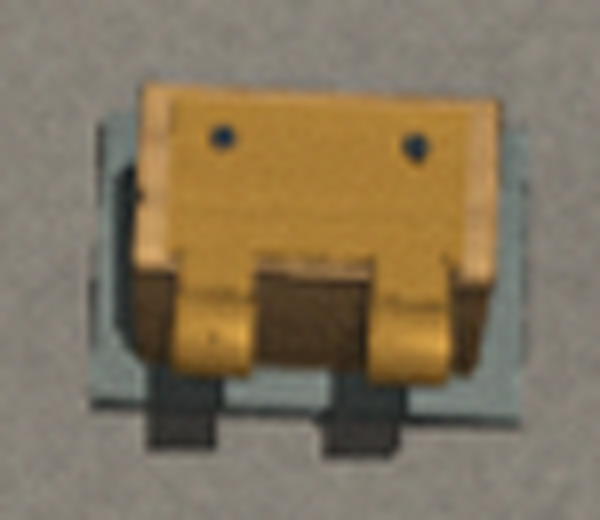

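View pics/b_bin.png

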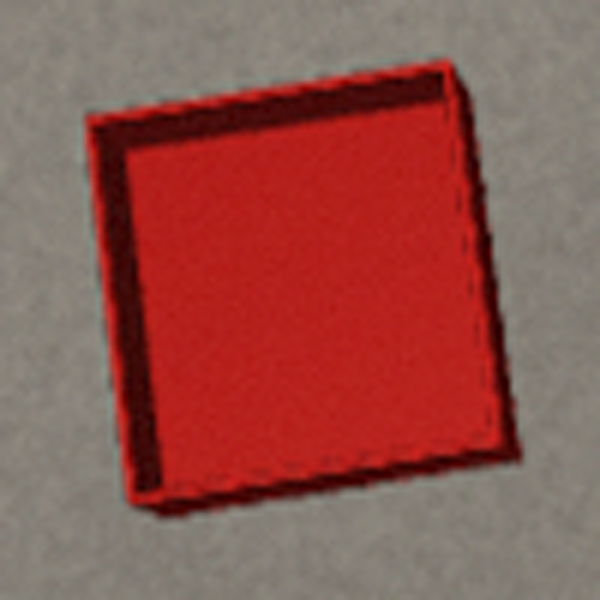

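View pics/b_sc.png

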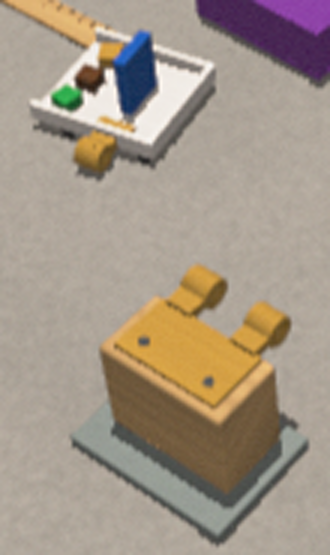

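The crops confirm the tray: blue handle, brass knuckle towards +x, open edge to the right with green, dark wood and brass blocks. They also confirm the stand and the red bin. Next I'll turn picked points into poses.

```bash
cat > h.py <<'E'
import numpy as np, cv2
from scipy.spatial.transform import Rotation as Ro
from scipy.optimize import least_squares
CAM={"scene":dict(f=545.74,cx=321.479,cy=250.957,o=[1218.37,516.998,986.728],r=[-134.778,-0.941,124.53]),
"top":dict(f=463.133,cx=315.795,cy=235.061,o=[274.15,17.295,1150.032],r=[-169.235,-0.588,-88.407])}
for c in CAM.values(): c["R"]=Ro.from_euler("xyz",c["r"],degrees=True).as_matrix(); c["o"]=np.array(c["o"])
def wristcam(st,c):
    R=Ro.from_euler("xyz",st["orientation"],degrees=True).as_matrix(); H=np.array(c["hand_eye"])
    return dict(f=c["fx"],cx=c["cx"],cy=c["cy"],R=R@H[:3,:3],o=np.array(st["tcp_pos"])+R@H[:3,3])
def proj(c,P):
    q=(np.atleast_2d(P)-c["o"])@c["R"]; return np.c_[c["cx"]+c["f"]*q[:,0]/q[:,2], c["cy"]+c["f"]*q[:,1]/q[:,2]]
def back(c,uv,z):
    d=c["R"]@np.array([(uv[0]-c["cx"])/c["f"],(uv[1]-c["cy"])/c["f"],1]); return c["o"]+d*(z-c["o"][2])/d[2]
def pose3(p,P): # x y yaw
    return Ro.from_euler("z",p[2],degrees=True).apply(P)+[p[0],p[1],0]
def fit(obs,p0):
    # obs: list of (cam, P, uv)
    f=lambda p: np.concatenate([(proj(c,pose3(p,P))-uv)[0] for c,P,uv in obs])
    s=least_squares(f,p0,loss="soft_l1"); return s.x, f(s.x).reshape(-1,2)
def uc(u,v,x0,y0,s): return np.array([(u+.5)/s-.5+x0,(v+.5)/s-.5+y0])
E
cat > m1.py <<'E'
from h import *
T=CAM["top"];S=CAM["scene"]
t=lambda u,v:uc(u,v,395,195,8)
j=lambda u,v:uc(u,v,285,110,8)
b=lambda u,v:uc(u,v,165,190,6)
s=lambda u,v:uc(u,v,180,200,3)
for n,o,p0 in [
("tray",[(T,[23,6,74],t(280,240)),(T,[23,-6,74],t(312,238)),(T,[-23,-6,74],t(342,380)),(T,[-23,6,74],t(305,395)),
 (T,[55,-75,26],t(472,135)),(T,[-55,-75,26],t(548,470)),(T,[55,45,26],t(95,190)),(T,[-55,45,26],t(160,540)),
 (S,[55,-75,26],s(33,103)),(S,[55,45,26],s(152,148)),(S,[-55,45,26],s(215,66)),(S,[23,6,74],s(123,62)),(S,[-23,6,74],s(152,37))],[560,-230,0]),
("jamb",[(T,[-13,17+24,100],j(172,362)),(T,[-13,17,100],j(254,362)),(T,[-13,-17,100],j(368,370)),(T,[-13,-41,100],j(448,373)),
 (S,[0,-17,113],s(205,267)),(S,[0,17,113],s(270,303)) ],[780,0,0]),
("bin",[(T,[80,75,55],b(88,117)),(T,[80,-75,55],b(452,62)),(T,[-80,75,55],b(130,503)),(T,[-80,-75,55],b(520,455))],[550,270,0])]:
    p,e=fit(o,p0); print(n,p.round(2)); print(e.round(1).tolist())
E
python3 m1.py
```

```text
tray [ 490.7  -266.39   10.58]
[[-0.8, 0.1], [0.1, -0.4], [0.3, 0.6], [-0.0, -0.5], [-0.5, -0.0], [-0.6, 1.1], [-0.4, 0.3], [0.1, -0.1], [-1.6, 0.2], [-0.7, -1.0], [-0.1, -0.2], [0.1, 1.2], [-0.1, -1.3]]
jamb [ 6.7994e+02 -1.2000e+00 -2.9000e-01]
[[0.3, 0.4], [0.1, 0.8], [0.1, 0.3], [0.2, 0.2], [1.9, 6.4], [-7.1, 1.6]]
bin [471.85 255.89  10.68]
[[0.1, 0.1], [0.9, -0.0], [0.1, 0.8], [-1.8, -1.1]]
```

```bash
python3 -m creep '0.006 -0.016 0.01 0 0 -0.06; 0.018 -0.048 0.02 0 0 -0.16; 0.03 -0.08 0.03 0 0 -0.27; 0.042 -0.115 0.04 0 0 -0.39; 0.056 -0.15 0.045 0 0 -0.51; 0.07 -0.187 0.045 0 0 -0.63; 0.085 -0.225 0.045 0 0 -0.75; 0.1 -0.263 0.045 0 0 -0.87' 1
python3 -m creep '0.013 -0.034 0 0 0 -0.11; 0.026 -0.068 0 0 0 -0.22; 0.039 -0.102 0 0 0 -0.33; 0.052 -0.136 0 0 0 -0.44; 0.064 -0.168 0 0 0 -0.55; 0.076 -0.2 0 0 0 -0.66; 0.088 -0.232 0 0 0 -0.78; 0.1 -0.263 0 0 0 -0.89'
python3 -m creep '0.013 -0.034 0 0 0 -0.11; 0.026 -0.068 0 0 0 -0.22; 0.039 -0.102 0 0 0 -0.33; 0.052 -0.136 0 0 0 -0.44; 0.064 -0.168 0 0 0 -0.55; 0.076 -0.2 0 0 0 -0.66; 0.09 -0.237 0 0 0 -0.78; 0.103 -0.264 0 0 0 -0.888'
python3 - <<'E'
from plant import r, eyes
import cv2,numpy as np,pickle
st=r.state();c=eyes.camera("wrist");st2=r.state()
print(st["tcp_pos"],st["orientation"],st["joints"].round(1),st2["tcp_pos"],st["time"])
cv2.imwrite("pics/c_wrist.png",c["color"][:,:,::-1]); pickle.dump((st2,c),open("c.pkl","wb"))
E
```

```text
time: 0.95
tcp_pos: [267.3, 259.5, 250.4]
orientation: [180.0, 0.0, 112.2]
force: [0.9, 0.3, 0.1]
grip_width: 94.2
time: 1.75
tcp_pos: [367.3, -3.5, 250.5]
orientation: [180.0, -0.0, 61.2]
force: [-0.1, 1.0, -0.1]
grip_width: 94.2
time: 2.55
tcp_pos: [470.3, -268.0, 250.0]
orientation: [-180.0, 0.0, 10.3]
force: [-0.5, -0.5, 0.9]
grip_width: 93.7
[ 470.34251939 -267.98704438  250.03986325] [-1.79983900e+02  2.40665893e-02  1.02620952e+01] [-33.5  14.3  84.8  -0.   80.9  46.2] [ 471.24226279 -270.52730487  249.43123606] 2.55
```

View pics/c_wrist.png

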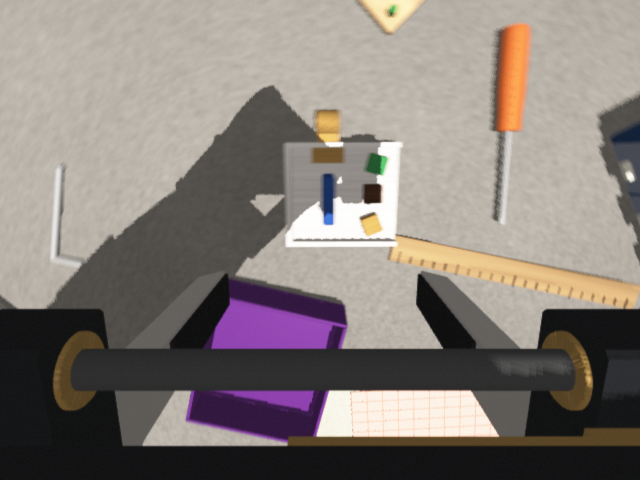

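```bash
python3 - <<'E'
from plant import r, eyes
import cv2,numpy as np,pickle
st=r.state();c=eyes.camera("wrist");st2=r.state()
print(st["tcp_pos"],st["orientation"],st2["tcp_pos"])
im=c["color"][:,:,::-1]; cv2.imwrite("pics/d_wrist.png",im); pickle.dump((st,c),open("d.pkl","wb"))
cv2.imwrite("pics/d_crop.png",cv2.resize(im[100:260,270:420],None,fx=3.75,fy=3.75,interpolation=cv2.INTER_CUBIC))
E
```

```text
[ 471.24226279 -270.52730487  249.43123606] [-1.79998949e+02  4.49723620e-02  9.80102864e+00] [ 470.50748853 -268.45191462  249.29004739]
```

View pics/d_crop.png

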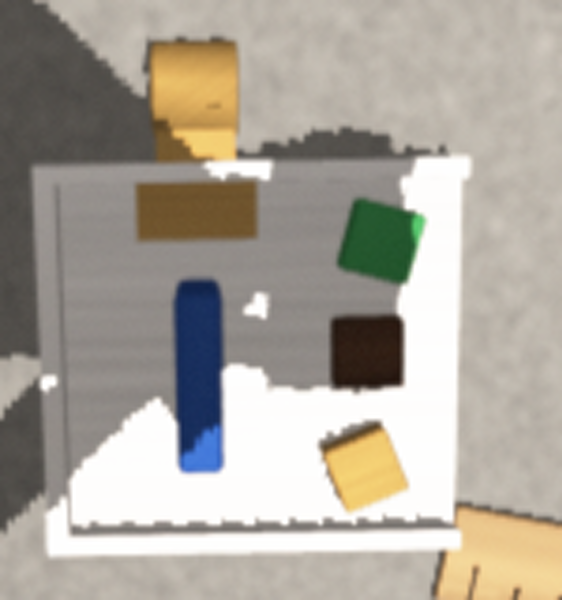

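```bash
cat > m2.py <<'E'
from h import *
import pickle
st,c=pickle.load(open("d.pkl","rb")); W=wristcam(st,c); T=CAM["top"];S=CAM["scene"]
w=lambda u,v:uc(u,v,270,100,3.75)
s=lambda u,v:uc(u,v,180,200,3)
o=[(W,[23,6,74],w(176,280)),(W,[23,-6,74],w(221,280)),(W,[-23,-6,74],w(222,472)),(W,[-23,6,74],w(180,472)),
(W,[55,45,26],w(33,166)),(W,[55,-75,26],w(470,157)),(W,[-55,-75,26],w(460,548)),(W,[-55,45,26],w(48,556))]
p,e=fit(o,[490,-266,10]); print(p.round(2)); print(e.round(1).tolist())
E
python3 m2.py; python3 -c "
from plant import r
print(r.state())"
```

```text
[ 492.48 -267.67   10.67]
[[-0.5, 2.4], [0.5, 2.2], [0.7, 0.1], [-0.7, 0.2], [-0.2, -1.1], [0.3, -0.5], [-0.0, -0.6], [0.0, -1.1]]
{'time': 2.65, 'joints': array([-3.35755148e+01,  1.44286440e+01,  8.47943593e+01, -1.18792150e-02,
        8.08592766e+01,  4.61696679e+01]), 'dq': array([ 2.44593615, -3.45528795,  4.20768814,  0.39959822, -0.01811114,
       -4.7118078 ]), 'tau': array([-1.76887281e+00, -5.01536858e+01, -3.88397563e+01, -3.06565210e-02,
       -1.82572450e-02,  1.21272918e+00]), 'tcp_pos': array([ 470.50748853, -268.45191462,  249.29004739]), 'orientation': array([-1.79951478e+02,  6.74766462e-02,  1.02567413e+01]), 'force': array([ 0.15965381, -0.43065085, -0.0721216 ]), 'ft_torque': array([ 0.0182861 ,  0.16376794, -0.01046372]), 'grip_width': 93.96177573861014}
```

```bash
python3 -m creep '0.003 0 -0.01 0 0 0; 0.008 0 -0.03 0 0 0; 0.013 0 -0.055 0 0 0; 0.018 -0.001 -0.08 0 0 0; 0.0215 -0.001 -0.105 0 0 0; 0.0215 -0.001 -0.125 0 0 0; 0.0215 -0.001 -0.135 0 0 0; 0.0215 -0.001 -0.14 0 0 0' 1
python3 - <<'E'
from plant import r, eyes
import cv2,numpy as np,pickle
st=r.state();c=eyes.camera("wrist");st2=r.state()
print(st["tcp_pos"],st["orientation"],st2["tcp_pos"])
im=c["color"][:,:,::-1]; cv2.imwrite("pics/e_wrist.png",im); pickle.dump((st,c),open("e.pkl","wb"))
E
```

```text
time: 3.45
tcp_pos: [491.4, -266.2, 109.7]
orientation: [-180.0, 0.0, 10.7]
force: [0.1, -0.0, 1.7]
grip_width: 94.2
[ 491.35895716 -266.16471041  109.68128582] [-1.79955541e+02  4.41123504e-02  1.06710682e+01] [ 491.37907724 -266.3677325   109.63360094]
```

View pics/e_wrist.png

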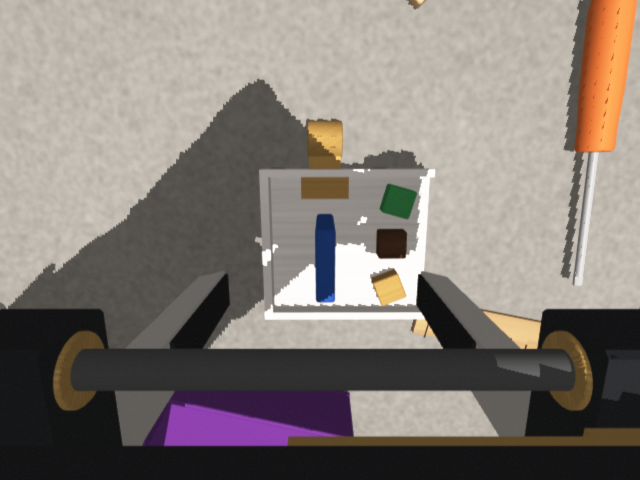

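```bash
python3 - <<'E'
from h import *
import pickle
st,c=pickle.load(open("e.pkl","rb"));W=wristcam(st,c)
for uv,z in [((325,221),74),((325,297),74),((315,222),74),((335,222),74),((325,121),24),((348,174),26),((348,314),26)]: print(uv,back(W,uv,z).round(1))
for q in ([23,0,74],[-23,0,74],[88,0,14],[55,-15,26],[-55,-15,26]): print(q,proj(W,pose3([491.5,-267,10.6],q)).round(1))
E
```

```text
(325, 221) [ 519.1 -262.9   74. ]
(325, 297) [ 473.5 -271.5   74. ]
(315, 222) [ 517.4 -257.3   74. ]
(335, 222) [ 519.6 -268.6   74. ]
(325, 121) [ 576.8 -252.1   24. ]
(348, 174) [ 545.6 -274.    26. ]
(348, 314) [ 444.9 -294.7   26. ]
[23, 0, 74] [[323.2 229.3]]
[-23, 0, 74] [[323.1 303.9]]
[88, 0, 14] [[323.4 120. ]]
[55, -15, 26] [[345.3 169.3]]
[-55, -15, 26] [[343.  319.1]]
```

```bash
python3 -m creep '0.001 -0.0005 -0.01 0 0 0; 0.002 -0.0005 -0.025 0 0 0; 0.002 -0.0005 -0.04 0 0 0; 0.002 -0.0005 -0.055 0 0 0; 0.002 -0.0005 -0.066 0 0 0; 0.002 -0.0005 -0.073 0 0 0; 0.002 -0.0005 -0.075 0 0 0; 0.002 -0.0005 -0.075 0 0 0' 1
python3 -m creep '0 0 0 0 0 0; 0 0 0 0 0 0; 0 0 0 0 0 0; 0 0 0 0 0 0; 0 0 0 0 0 0; 0 0 0 0 0 0; 0 0 0 0 0 0; 0 0 0 0 0 0' 0 45
```

```text
time: 4.3
tcp_pos: [493.7, -267.6, 35.5]
orientation: [180.0, -0.0, 10.6]
force: [-0.1, -0.1, 0.8]
grip_width: 93.9
time: 5.1
tcp_pos: [493.6, -267.5, 35.5]
orientation: [-180.0, -0.0, 10.6]
force: [0.4, 0.4, -0.4]
grip_width: 33.5
```

```bash
python3 -m creep '0 0 0 0 0 0; 0 0 0 0 0 0; 0 0 0 0 0 0; 0 0 0 0 0 0; 0 0 0 0 0 0; 0 0 0 0 0 0; 0 0 0 0 0 0; 0 0 0 0 0 0'
python3 -m creep '0 0 0.001 0 0 0; 0 0 0.004 0 0 0; 0 0 0.008 0 0 0; 0 0 0.013 0 0 0; 0 0 0.018 0 0 0; 0 0 0.022 0 0 0; 0 0 0.025 0 0 0; 0 0 0.025 0 0 0'
python3 - <<'E'
from plant import r, eyes
import cv2,numpy as np,pickle
st=r.state();c=eyes.camera("wrist")
print(st["tcp_pos"],st["orientation"],st["ft_torque"])
im=c["color"][:,:,::-1]; cv2.imwrite("pics/f_wrist.png",im); pickle.dump((st,c),open("f.pkl","wb"))
E
```

```text
time: 5.9
tcp_pos: [493.6, -267.5, 35.4]
orientation: [-180.0, 0.0, 10.6]
force: [-0.4, 0.9, 0.4]
grip_width: 11.9
time: 6.7
tcp_pos: [493.8, -267.7, 61.0]
orientation: [180.0, -0.0, 10.6]
force: [-0.2, 0.3, -4.0]
grip_width: 11.6
[ 493.83318043 -267.65007542   60.96401862] [ 1.79969480e+02 -3.14501581e-02  1.05893999e+01] [0.04144244 0.19535003 0.01886102]
```

View pics/f_wrist.png

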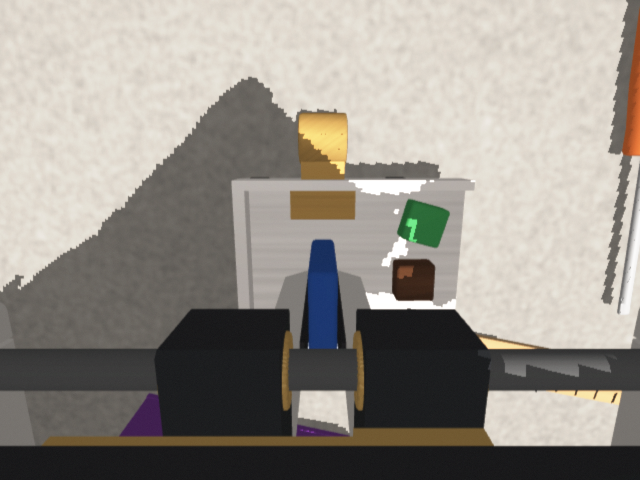

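```bash
python3 -m creep '0 0.002 0.002 0 0 0; 0 0.007 0.008 0 0 0; 0 0.015 0.018 0 0 0; 0 0.026 0.03 0 0 0; 0 0.04 0.043 0 0 0; 0 0.057 0.056 0 0 0; 0 0.077 0.067 0 0 0; 0 0.1 0.075 0 0 0'
python3 -m creep '-0.002 0.026 0.003 0 0 0; -0.005 0.054 0.003 0 0 0; -0.009 0.084 0.003 0 0 0; -0.014 0.114 0.003 0 0 0; -0.019 0.144 0.003 0 0 0; -0.024 0.174 0.003 0 0 0; -0.029 0.204 0.003 0 0 0; -0.033 0.234 0.003 0 0 0'
python3 -m creep '-0.002 0.03 0 0 0 0; -0.002 0.06 0 0 0 0; -0.002 0.09 0 0 0 0; -0.002 0.12 0 0 0 0; -0.002 0.148 0 0 0 0; -0.002 0.173 0 0 0 0; -0.002 0.195 0 0 0 0; -0.002 0.214 0 0 0 0'
python3 -m creep '0 0.016 0 0 0 0; 0 0.029 0 0 0 0; 0 0.038 0 0 0 0; 0 0.044 0 0 0 0; 0 0.047 0 0 0 0; 0 0.047 0 0 0 0; 0 0.047 0 0 0 0; 0 0.047 0 0 0 0'
python3 - <<'E'
from plant import r, eyes
import cv2,numpy as np,pickle
st=r.state();c=eyes.camera("wrist");t=eyes.camera("top")
print(st["tcp_pos"],st["orientation"],st["joints"].round(1))
cv2.imwrite("pics/g_wrist.png",c["color"][:,:,::-1]); pickle.dump((st,c),open("g.pkl","wb"))
cv2.imwrite("pics/g_top.png",t["color"][:,:,::-1])
E
```

```text
time: 7.55
tcp_pos: [493.8, -166.1, 137.4]
orientation: [179.9, -0.1, 10.6]
force: [0.2, 0.5, -3.1]
grip_width: 11.8
time: 8.35
tcp_pos: [459.9, 68.5, 139.6]
orientation: [180.0, -0.1, 10.6]
force: [0.4, 0.6, -4.0]
grip_width: 12.0
time: 9.15
tcp_pos: [457.8, 282.4, 139.6]
orientation: [-180.0, -0.1, 10.7]
force: [0.4, 0.2, -3.9]
grip_width: 11.8
time: 9.95
tcp_pos: [458.8, 327.1, 138.5]
orientation: [180.0, 0.0, 10.6]
force: [-0.7, 0.1, -4.3]
grip_width: 11.7
[458.75071271 327.08613464 138.45508853] [1.79994413e+02 4.64836894e-03 1.05600929e+01] [ 31.8  22.4  89.4  -0.   68.2 111.2]
```

View pics/g_wrist.png

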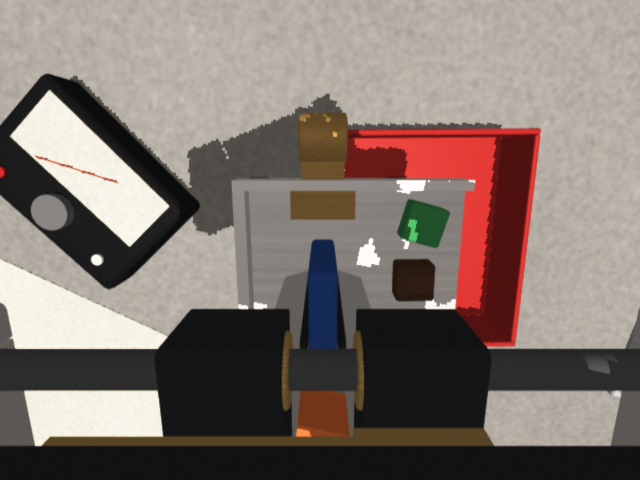

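View pics/g_top.png

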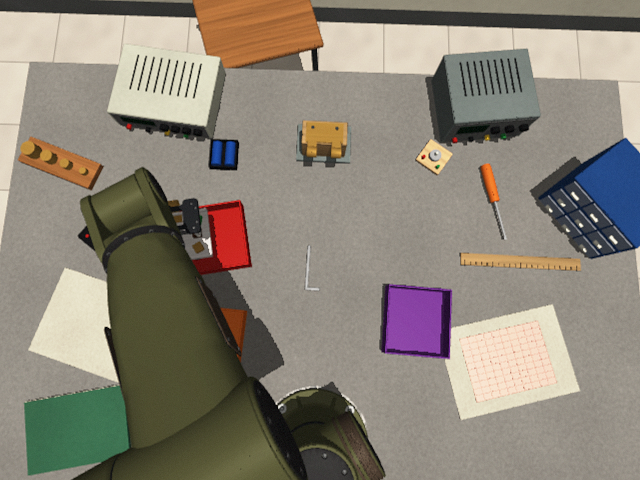

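```bash
python3 -m creep '0 0.001 0 0.01 0.002 0; 0 0.003 -0.001 0.039 0.007 0; -0.001 0.006 -0.002 0.079 0.015 0; -0.002 0.009 -0.004 0.118 0.022 0; -0.002 0.013 -0.006 0.157 0.029 0; -0.003 0.016 -0.008 0.197 0.037 0; -0.004 0.018 -0.01 0.236 0.044 0; -0.004 0.02 -0.012 0.265 0.05 0'
python3 - <<'E'
from plant import r
print(r.state()["joints"].round(1))
E
python3 -m creep '0 0 0 0.02 0.004 0; 0 0 0 0.039 0.007 0; 0 0 0 0.059 0.011 0; 0 0 0 0.079 0.015 0; 0 0 0 0.098 0.018 0; 0 0 0 0.118 0.022 0; 0 0 0 0.138 0.026 0; 0 0 0 0.157 0.029 0'
python3 -m creep '0 0 0 0.02 0.004 0; 0 0 0 0.039 0.007 0; 0 0 0 0.059 0.011 0; 0 0 0 0.079 0.015 0; 0 0 0 0.098 0.018 0; 0 0 0 0.118 0.022 0; 0 0 0 0.138 0.026 0; 0 0 0 0.157 0.029 0'
python3 - <<'E'
from plant import r, eyes
import cv2,numpy as np,pickle
st=r.state();c=eyes.camera("wrist");t=eyes.camera("scene")
print(st["tcp_pos"],st["orientation"],st["joints"].round(1))
cv2.imwrite("pics/h_wrist.png",c["color"][:,:,::-1])
cv2.imwrite("pics/h_scene.png",cv2.resize(t["color"][200:400,300:560,::-1],None,fx=3,fy=3))
E
```

```text
time: 10.85
tcp_pos: [454.7, 347.3, 126.4]
orientation: [-164.4, 0.0, 10.6]
force: [0.5, -0.3, -2.7]
grip_width: 11.9
[26.6 21.5 93.9 17.1 61.3 98.2]
time: 11.65
tcp_pos: [454.7, 347.5, 126.4]
orientation: [-155.3, 0.0, 10.6]
force: [0.4, -1.0, -3.9]
grip_width: 11.9
time: 12.45
tcp_pos: [454.7, 347.5, 126.5]
orientation: [-146.2, -0.0, 10.6]
force: [-0.2, 0.3, -3.4]
grip_width: 11.3
[454.70670568 347.4694304  126.47966044] [-1.46157922e+02 -2.37475281e-02  1.05891169e+01] [18.4 21.7 99.  39.3 60.6 77.6]
```

View pics/h_wrist.png

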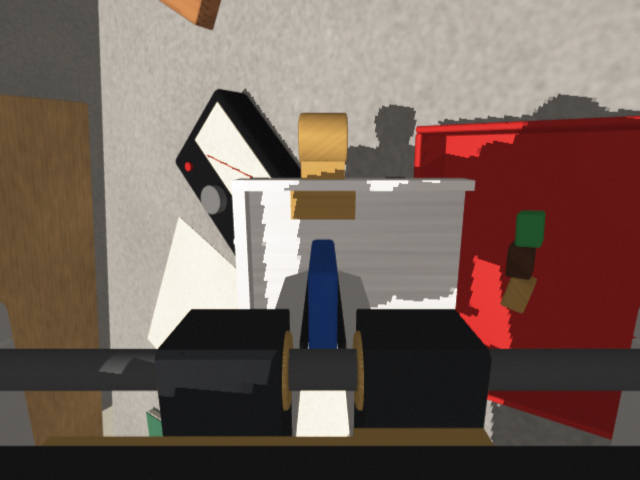

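View pics/h_scene.png

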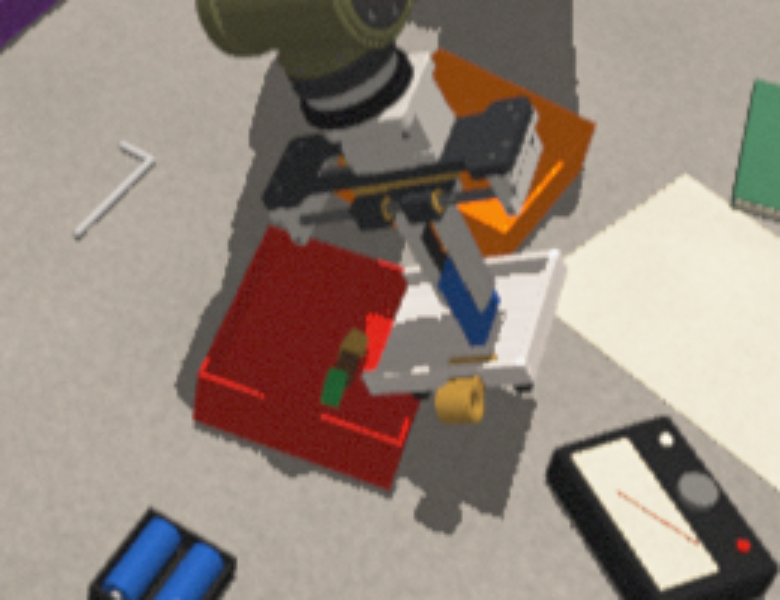

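All three blocks lie inside the red box: (530,228), (520,260) and (519,294) in the wrist view. Next I'll raise the tray, level it, and refine the stand pose from the scene image.

```bash
python3 -m creep '0 0.001 0.004 0 0 0; 0 0.002 0.014 -0.03 -0.006 0; 0 0.003 0.028 -0.1 -0.019 0; 0 0.003 0.042 -0.19 -0.035 0; 0 0.003 0.055 -0.28 -0.052 0; 0 0.003 0.065 -0.37 -0.069 0; 0 0.003 0.07 -0.47 -0.088 0; 0 0.003 0.07 -0.579 -0.108 0'
python3 - <<'E'
from plant import r, eyes
import cv2
print(r.state()["joints"].round(1), r.state()["orientation"])
s=cv2.imread("pics/a_scene.png")
cv2.imwrite("pics/i_j.png",cv2.resize(s[280:380,200:290],None,fx=8,fy=8,interpolation=cv2.INTER_CUBIC)[:600])
E
```

```text
time: 13.35
tcp_pos: [455.1, 350.8, 198.4]
orientation: [179.8, -0.2, 10.5]
force: [-1.0, 0.3, -3.8]
grip_width: 11.4
[ 34.1  20.6  83.6  -0.2  75.7 113.6] [179.82073669  -0.19122396  10.54196906]
```

View pics/i_j.png

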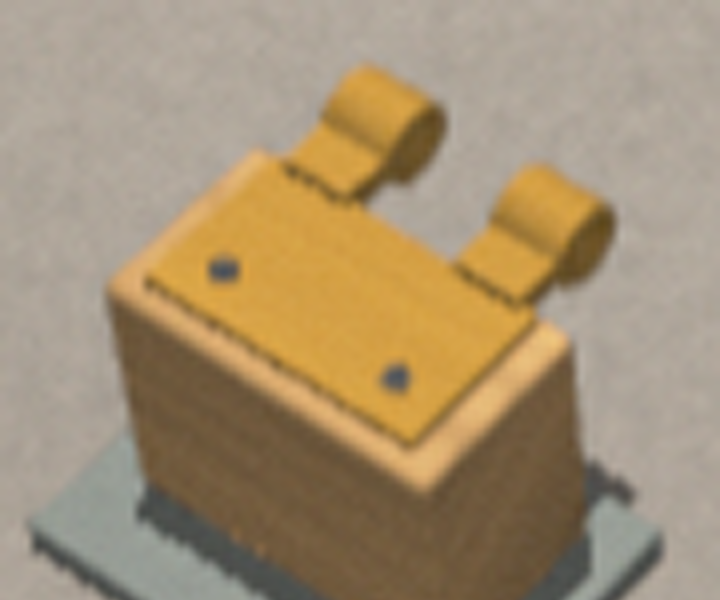

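```bash
cat > m3.py <<'E'
from h import *
T=CAM["top"];S=CAM["scene"]
j=lambda u,v:uc(u,v,285,110,8); s=lambda u,v:uc(u,v,200,280,8)
# top: the two knuckles' silhouettes: near edge = tangent point
def tang(c,y,yaw=0):
    a=np.radians(np.arange(0,360,1)); P=np.c_[13*np.cos(a),0*a+y,100+13*np.sin(a)]; return P
to=[(41,j(172,362)),(17,j(254,364)),(-17,j(368,371)),(-41,j(448,374))]
def res(p,use=("t","s")):
    e=[]
    if "t" in use:
        for y,uv in to:
            q=proj(T,pose3(p,tang(T,y))); q=q[q[:,1].argmax()]; e+=list(q-uv)
    if "s" in use:
        for y,uv in [(-17,s(418,147)),(41,s(588,244))]: e+=list(proj(S,pose3(p,[0,y,100]))[0]-uv)
    return np.array(e)
for u in ("t","s","ts"):
    r_=least_squares(res,[680,0,0],args=(u,)); print(u,r_.x.round(2),res(r_.x,u).round(1))
E
python3 m3.py
```

```text
t [681.55  -0.92  -0.96] [ 0.2 -0.1 -0.   0.1 -0.1 -0.1 -0.1  0. ]
s [ 6.7569e+02 -1.2500e+00 -2.0000e-01] [-0.2 -0.2  0.1  0.1]
ts [ 6.7951e+02 -5.2000e-01  3.3000e-01] [ 0.1  1.1 -0.1  1.1 -0.2  0.6 -0.2  0.4 -1.1  1.2 -0.6  1.4]
```

```bash
python3 -m creep '0.002 -0.008 0 0 0 -0.005; 0.007 -0.025 0 0 0 -0.015; 0.014 -0.05 0 0 0 -0.03; 0.021 -0.08 0 0 0 -0.045; 0.028 -0.11 0 0 0 -0.06; 0.035 -0.14 -0.003 0 0 -0.075; 0.042 -0.17 -0.008 0 0 -0.09; 0.05 -0.2 -0.014 0 0 -0.105'
python3 -m creep '0.008 -0.028 -0.008 0 0 -0.02; 0.016 -0.055 -0.016 0 0 -0.04; 0.023 -0.08 -0.024 0 0 -0.055; 0.03 -0.102 -0.031 0 0 -0.065; 0.037 -0.122 -0.037 0 0 -0.072; 0.043 -0.138 -0.042 0 0 -0.078; 0.047 -0.148 -0.0455 0 0 -0.08; 0.0494 -0.1513 -0.0455 0 0 -0.08'
cat > shot.py <<'E'
from plant import r, eyes
import cv2,pickle,sys
n=sys.argv[1]
st=r.state();c=eyes.camera("wrist");t=eyes.camera("top");s=eyes.camera("scene")
print(st["time"],st["tcp_pos"],st["orientation"],st["force"],st["joints"].round(1))
pickle.dump((st,c),open(n+".pkl","wb"))
cv2.imwrite(f"pics/{n}_wrist.png",c["color"][:,:,::-1])
cv2.imwrite(f"pics/{n}_top.png",t["color"][:,:,::-1]);cv2.imwrite(f"pics/{n}_scene.png",s["color"][:,:,::-1])
E
python3 -m creep '0 0 0 0 0 0; 0 0 0 0 0 0; 0 0 0 0 0 0; 0 0 0 0 0 0; 0 0 0 0 0 0; 0 0 0 0 0 0; 0 0 0 0 0 0; 0 0 0 0 0 0'
python3 shot.py k
```

```text
time: 14.15
tcp_pos: [504.7, 149.0, 182.7]
orientation: [-179.9, -0.1, 4.5]
force: [0.6, 1.1, -3.5]
grip_width: 11.8
time: 14.95
tcp_pos: [554.1, -1.6, 136.5]
orientation: [-180.0, 0.0, -0.1]
force: [-0.2, -0.3, -2.9]
grip_width: 11.5
time: 15.75
tcp_pos: [554.0, -0.8, 136.9]
orientation: [-180.0, 0.0, -0.0]
force: [0.1, -0.2, -2.4]
grip_width: 11.6
15.75 [554.01968698  -0.82250694 136.91256379] [-1.79998663e+02  7.06941480e-03 -4.54221682e-03] [ 0.08460881 -0.21168639 -2.39879145] [-3.9 21.4 91.   0.  67.6 86.1]
```

View pics/k_wrist.png

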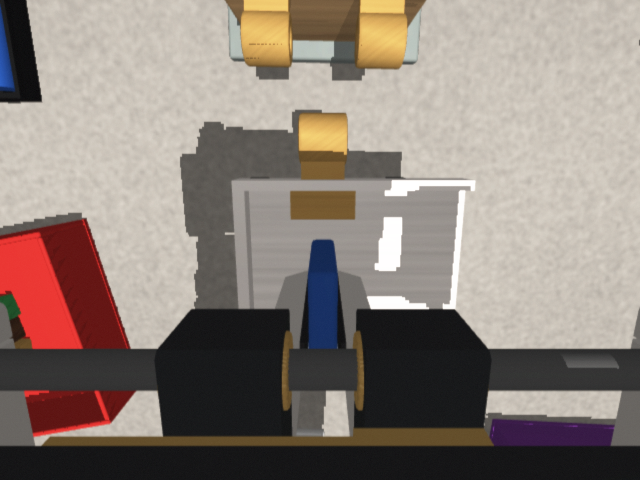

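View pics/k_scene.png

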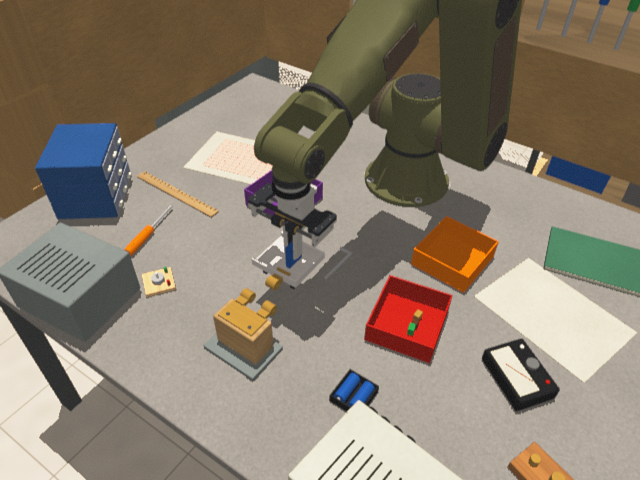

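```bash
python3 - <<'E'
import cv2
s=cv2.imread("pics/k_wrist.png")
cv2.imwrite("pics/k_c1.png",cv2.resize(s[0:80,225:425],None,fx=4,fy=4,interpolation=cv2.INTER_CUBIC))
cv2.imwrite("pics/k_c2.png",cv2.resize(s[100:240,225:425+60],None,fx=3,fy=3,interpolation=cv2.INTER_CUBIC))
E
```

```text
(no output)
```

View pics/k_c1.png

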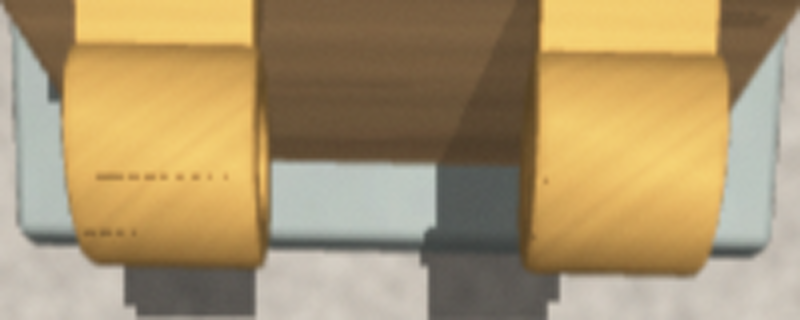

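View pics/k_c2.png

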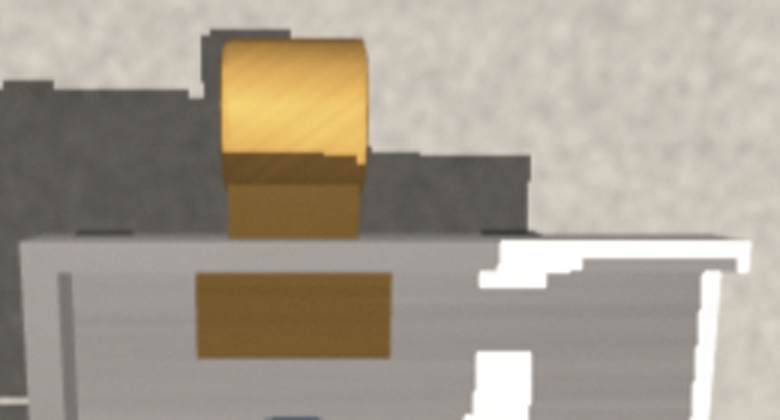

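```bash
cat > m4.py <<'E'
from h import *
import pickle,sys
st,c=pickle.load(open("k.pkl","rb")); W=wristcam(st,c)
j=lambda u,v:uc(u,v,225,0,4); t=lambda u,v:uc(u,v,225,100,3)
a=np.radians(np.arange(0,360,.5))
def circ(p,x,y,z): return proj(W,pose3(p,np.c_[x+13*np.cos(a),0*a+y,z+13*np.sin(a)]))
def near(p,x,y,z): q=circ(p,x,y,z); return q[q[:,1].argmax()]
def far(p,x,y,z): q=circ(p,x,y,z); return q[q[:,1].argmin()]
def rj(p,full=0):
    e=[]
    for y,u,v in [(41,97,265),(17,262,267),(-17,527,272),(-41,695,275)]: e+=list(near(p,0,y,p[3] if len(p)>3 else 100)-j(u,v))
    # outer side extents (max/min u at the end circles)
    for y,u in [(41,62),(-41,730)]:
        q=circ(p,0,y,100 if len(p)<4 else p[3])[:,0]; e.append((q.min() if y>0 else q.max())-j(u,0)[0])
    return np.array(e)
for p0 in ([680,0,0],[680,0,0,100]):
    s=least_squares(rj,p0); print("jamb",s.x.round(2),rj(s.x).round(1)); J=s.x if len(p0)==3 else J
def rt(p):
    z0=p[3]; e=[]
    for P,uv in [([55,45,26],t(22,241)),([55,-75,26],t(750,241))]: e+=list(proj(W,pose3(p,np.array(P)+[0,0,z0]))[0]-uv)
    for y,uv in [(12,t(227,39)),(-12,t(364,39))]: e+=list(far(p,75,y,z0+13.5)-uv)
    for y,u in [(12,221),(-12,366)]:
        q=circ(p,75,y,z0+13.5)[:,0]; e.append((q.min() if y>0 else q.max())-t(u,0)[0])
    return np.array(e)
s=least_squares(rt,[554,0,0,101]); print("tray",s.x.round(2),rt(s.x).round(1))
f=lambda p:rt([*p,101.5]); s=least_squares(f,[554,0,0]); print("tray z fixed",s.x.round(2),f(s.x).round(1))
p=s.x; k=pose3(p,[75,0,0]); print("knuckle",k, "delta to jamb",J[:2]-k[:2], "yaw",J[2]-p[2])
E
python3 m4.py
```

```text
jamb [677.32  -1.93  -0.84] [-2.4  0.   1.4  0.2 -1.2  0.   1.7 -0.  -0.8  1.2]
jamb [677.97  -1.94  -0.84  96.96] [-1.3 -0.   1.8  0.2 -1.6 -0.1  0.7 -0.1  0.5 -0. ]
tray [ 5.5191e+02 -1.5700e+00  4.0000e-02  9.9740e+01] [ 0.2  0.1 -0.5  0.  -1.2 -0.1  0.7 -0.1 -0.3  1.2]
tray z fixed [ 5.5186e+02 -1.5000e+00  2.0000e-02] [-0.7  0.5  0.8  0.4 -1.5 -0.3  0.8 -0.4 -0.7  1.3]
knuckle [626.86456338  -1.46915503   0.        ] delta to jamb [50.46010332 -0.46044529] yaw -0.8646049745499361
```

```bash
python3 -m creep '0.001 0 -0.002 0 0 -0.003; 0.004 0 -0.005 0 0 -0.007; 0.008 0.0006 -0.009 0 0 -0.011; 0.013 0.0006 -0.012 0 0 -0.015; 0.017 0.0006 -0.014 0 0 -0.015; 0.02 0.0006 -0.015 0 0 -0.015; 0.022 0.0006 -0.015 0 0 -0.015; 0.022 0.0006 -0.015 0 0 -0.015'
python3 shot.py l
python3 - <<'E'
import cv2
s=cv2.imread("pics/l_wrist.png")
cv2.imwrite("pics/l_c1.png",cv2.resize(s[0:190,205:445],None,fx=3.2,fy=3.1,interpolation=cv2.INTER_CUBIC))
s=cv2.imread("pics/l_scene.png")
cv2.imwrite("pics/l_c2.png",cv2.resize(s[220:340,200:340],None,fx=5,fy=5,interpolation=cv2.INTER_CUBIC))
E
```

```text
time: 16.7
tcp_pos: [576.3, -0.2, 122.0]
orientation: [180.0, -0.0, -0.9]
force: [0.3, 0.2, -3.8]
grip_width: 11.7
16.7 [ 5.76298647e+02 -2.15910448e-01  1.21972052e+02] [ 1.79999944e+02 -7.05095997e-03 -8.58038284e-01] [ 0.25057904  0.17905267 -3.81154317] [-3.7 25.  88.   0.  66.9 87.2]
```

View pics/l_c1.png

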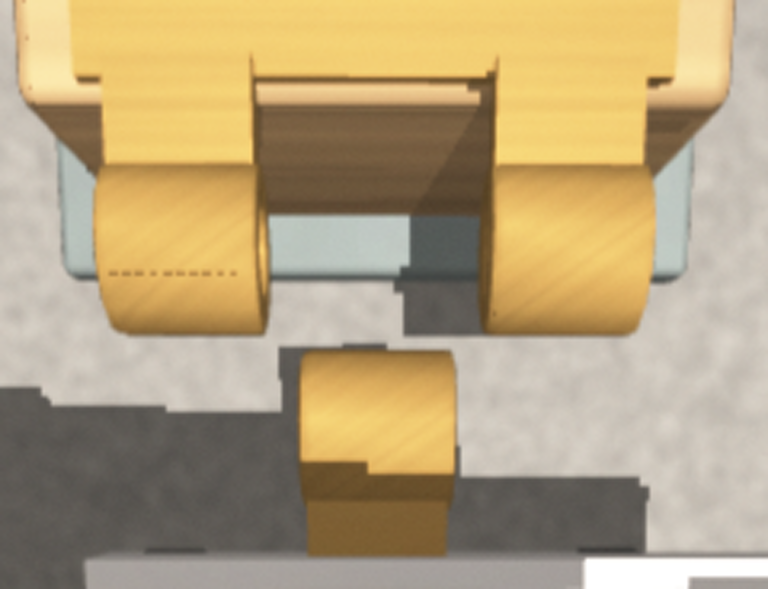

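View pics/l_c2.png

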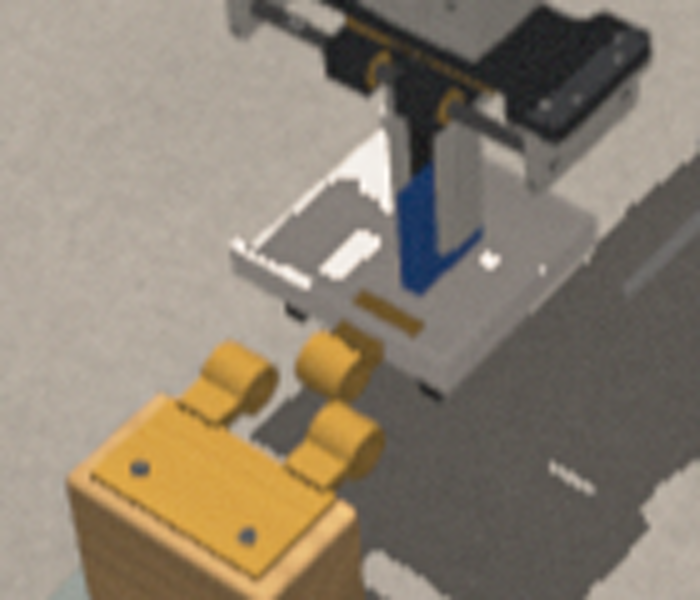

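```bash
python3 -m creep '0.002 0.0002 0 0 0 0; 0.006 0.0003 0 0 0 0; 0.011 0.0003 0 0 0 0; 0.016 0.0003 0 0 0 0; 0.021 0.0003 0 0 0 0; 0.025 0.0003 0 0 0 0; 0.028 0.0003 0 0 0 0; 0.0285 0.0003 0 0 0 0'
python3 -m creep '0 0 0 0 0 0; 0 0 0 0 0 0; 0 0 0 0 0 0; 0 0 0 0 0 0; 0 0 0 0 0 0; 0 0 0 0 0 0; 0 0 0 0 0 0; 0 0 0 0 0 0'
python3 shot.py n
python3 - <<'E'
import cv2
s=cv2.imread("pics/n_wrist.png")
cv2.imwrite("pics/n_c1.png",cv2.resize(s[40:190,205:445],None,fx=3.3,fy=3.3,interpolation=cv2.INTER_CUBIC))
s=cv2.imread("pics/n_scene.png")
cv2.imwrite("pics/n_c2.png",cv2.resize(s[250:340,200:300],None,fx=6.6,fy=6.6,interpolation=cv2.INTER_CUBIC))
E
```

```text
time: 17.65
tcp_pos: [604.8, 0.1, 121.8]
orientation: [-180.0, 0.0, -0.9]
force: [0.4, 0.5, -3.6]
grip_width: 11.7
time: 18.45
tcp_pos: [604.6, 0.1, 122.0]
orientation: [-180.0, 0.0, -0.9]
force: [-0.1, 0.4, -4.1]
grip_width: 11.8
18.45 [6.04552139e+02 7.10518592e-02 1.21956982e+02] [-1.79999655e+02  1.39801880e-03 -8.63326173e-01] [-0.08429044  0.3601616  -4.112867  ] [-3.5 28.4 83.   0.  68.6 87.4]
```

View pics/n_c1.png

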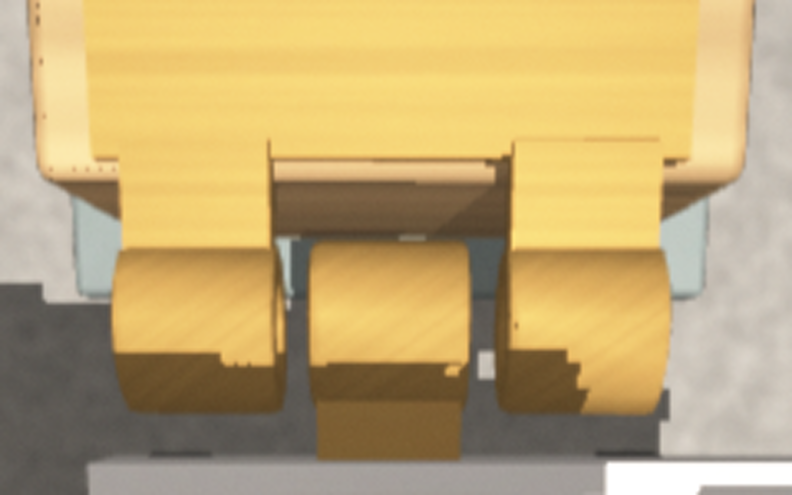

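View pics/n_c2.png

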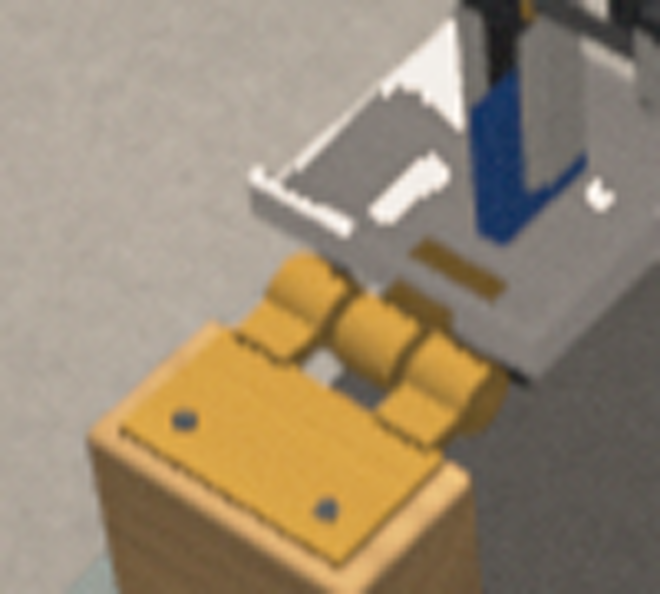

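```bash
cat > m5.py <<'E'
from h import *
import pickle
st,c=pickle.load(open("n.pkl","rb")); W=wristcam(st,c)
w=lambda u,v:uc(u,v,205,40,3.3); sc=lambda u,v:uc(u,v,200,250,6.6)
a=np.radians(np.arange(0,360,.5))
def circ(C,p,y,z,n=0): return proj(C,pose3(p,np.c_[13*np.cos(a),0*a+y,z+13*np.sin(a)]))
def rj(p,z=100):
    e=[]
    for y,u,v in [(41,130,411),(17,277,413),(-17,503,412),(-41,655,412)]:
        q=circ(W,p,y,z); e.append(q[:,1].max()-w(u,v)[1])
    for y,u in [(41,112),(-41,671)]:
        q=circ(W,p,y,z)[:,0]; e.append((q.min() if y>0 else q.max())-w(u,0)[0])
    return np.array(e)
def rt(p,z=100):
    e=[]
    for y,v in [(12,241),(-12,241)]: e.append(circ(W,p,y,z)[:,1].min()-w(0,v)[1])
    for y,u in [(12,309),(-12,471)]:
        q=circ(W,p,y,z)[:,0]; e.append((q.min() if y>0 else q.max())-w(u,0)[0])
    return np.array(e)
for z in (97,100):
  J=least_squares(rj,[680,0,0],args=(z,)); K=least_squares(rt,[680,0,0],args=(z,))
  print(z,"jamb",J.x.round(2),rj(J.x,z).round(1),"knuckle",K.x.round(2),rt(K.x,z).round(1))
# scene overlay with the jamb pose and hypothetic circles
S=CAM["scene"]
im=cv2.imread("pics/n_scene.png"); s=6.6
big=cv2.resize(im[250:340,200:300],None,fx=s,fy=s,interpolation=cv2.INTER_CUBIC)
for y,col in [(41,(0,255,0)),(17,(0,255,0)),(12,(255,0,0)),(-12,(255,0,0)),(-17,(0,255,0)),(-41,(0,255,0))]:
    q=(circ(S,[677,-1,-.86],y,100)+.5-[200,250])*s; cv2.polylines(big,[q.astype(int)],True,col,1)
cv2.imwrite("pics/n_ov.png",big)
E
python3 m5.py
```

```text
97 jamb [677.61  -1.9   -0.9 ] [ 0.2 -0.3  0.   0.1  0.1 -0.1] knuckle [677.51  -1.68  -0.84] [ 0.   0.  -0.2  0.2]
100 jamb [677.68  -1.89  -0.9 ] [ 0.3 -0.3  0.1  0.1 -1.2  1.2] knuckle [677.21  -1.67  -0.84] [ 0.   0.  -0.6  0.6]
```

View pics/n_ov.png

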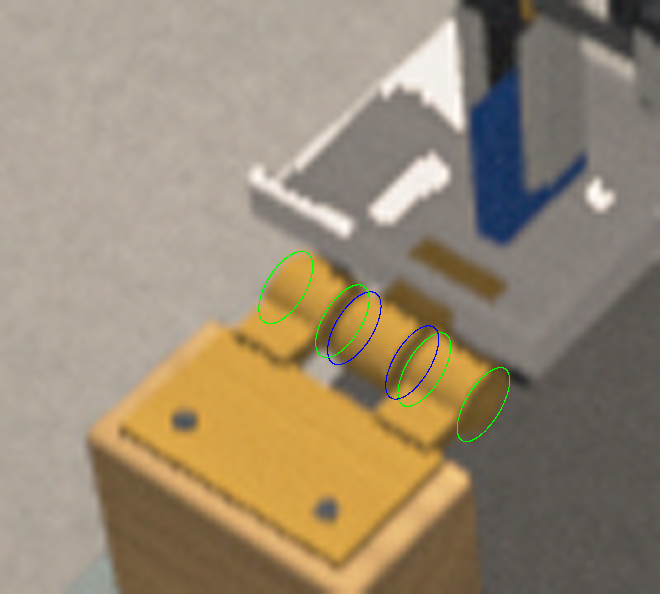

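```bash
python3 - <<'E'
import cv2,numpy as np
im=cv2.imread("pics/n_scene.png")
big=cv2.resize(im[282:322,232:282],None,fx=14,fy=14,interpolation=cv2.INTER_CUBIC)
cv2.imwrite("pics/n_big.png",cv2.convertScaleAbs(big,alpha=1.2))
E
```

```text
(no output)
```

View pics/n_big.png

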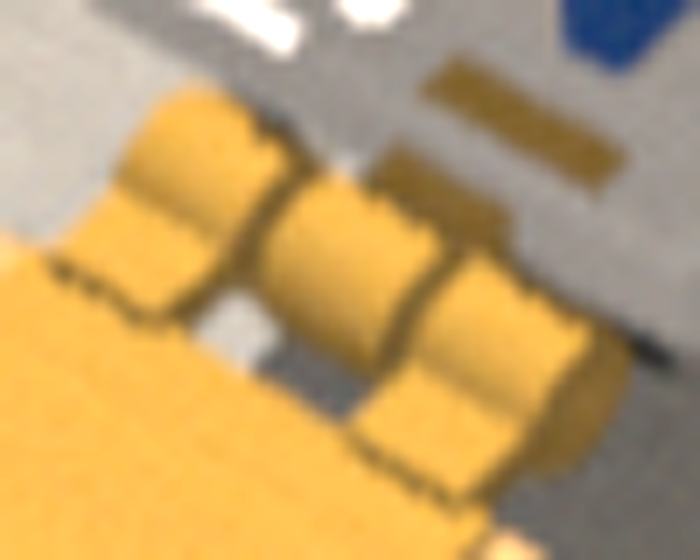

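```bash
cat > m6.py <<'E'
from m5 import *
im=cv2.imread("pics/n_scene.png"); s=14
for n,(P,dz) in enumerate([([675.7,-1.3,-.5],0)]):
    big=cv2.resize(im[282:322,232:282],None,fx=s,fy=s,interpolation=cv2.INTER_CUBIC)
    for y,col in [(41,(0,255,0)),(-17,(0,255,0)),(-41,(0,255,0)),(17,(0,255,0))]:
        q=(circ(S,P,y,100)+.5-[232,282])*s; cv2.polylines(big,[q.astype(int)],True,col,1)
    for y in (12,-12):
        q=(circ(S,P,y,100+dz)+.5-[232,282])*s; cv2.polylines(big,[q.astype(int)],True,(255,0,0),1)
    cv2.imwrite("pics/n_ov2.png",big)
p0=proj(S,[676,0,100])
for d in ([1,0,0],[0,1,0],[0,0,1]): print(d,((proj(S,np.array([676,0,100])+d)-p0)*14).round(1))
E
python3 m6.py|tail -3
```

```text
[1, 0, 0] [[-4.2  4.2]]
[0, 1, 0] [[5.2 3. ]]
[0, 0, 1] [[-0.4 -4.3]]
```

View pics/n_ov2.png

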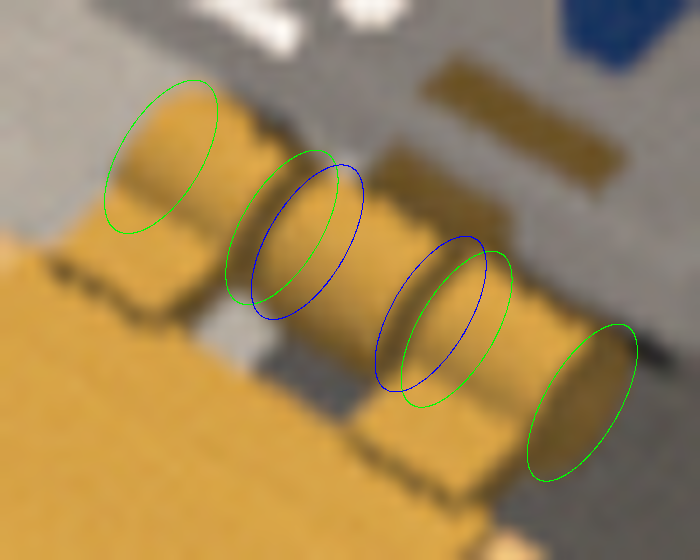

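```bash
python3 - <<'E'
import cv2,numpy as np
s=cv2.imread("pics/n_wrist.png")
a=cv2.resize(s[165:195,222:272],None,fx=8,fy=8,interpolation=cv2.INTER_CUBIC)
b=cv2.resize(s[165:195,437:487],None,fx=8,fy=8,interpolation=cv2.INTER_CUBIC)
c=cv2.resize(s[105:170,232:282],None,fx=8,fy=8,interpolation=cv2.INTER_CUBIC)
d=cv2.resize(s[105:170,370:420],None,fx=8,fy=8,interpolation=cv2.INTER_CUBIC)
out=np.zeros((600,800,3),np.uint8); out[:240,:400]=a; out[:240,400:]=b
cv2.imwrite("pics/n_z1.png",out[:240]); cv2.imwrite("pics/n_z2.png",np.hstack([c,d]))
E
```

```text
(no output)
```

View pics/n_z1.png

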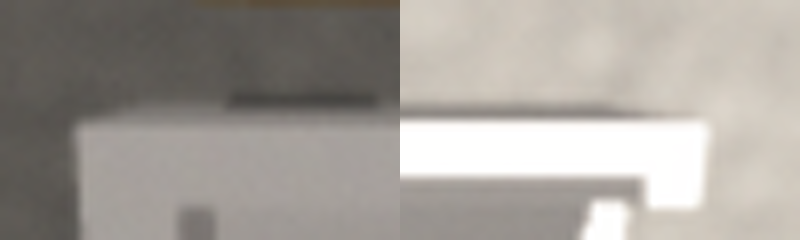

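View pics/n_z2.png

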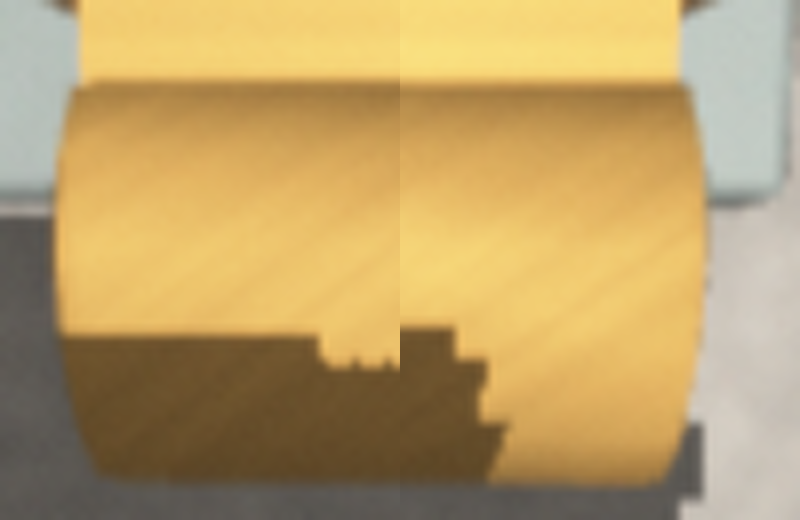

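```bash
cat > m7.py <<'E'
from m5 import *
# stand: solve x,y,yaw=-.9,z from near tangent v and extents
def g(p):
    P=[p[0],p[1],-.9]; q1=circ(W,P,41,p[2]);q2=circ(W,P,-41,p[2])
    return [q1[:,0].min()-238.7,q2[:,0].max()-407.9,(q1[:,1].max()+q2[:,1].max())/2-(105+(483.5)/8-.5)]
print("stand x y z",least_squares(g,[680,0,100]).x.round(2))
def h(p):
    P=[p[0],p[1],-.86]; q=[proj(W,pose3(P,[55,y,p[2]+26]))[0] for y in(45,-75)]
    return [q[0][0]-230.94,q[1][0]-475.06,(q[0][1]+q[1][1])/2-180.0]
t=least_squares(h,[602,0,86]).x; print("tray",t.round(2),"knuckle",pose3([t[0],t[1],-.86],[75,0,t[2]+13.5]).round(2))
def k(p):
    P=[p[0],p[1],-.86]; q1=circ(W,P,12,p[2]);q2=circ(W,P,-12,p[2])
    return [q1[:,0].min()-w(309,0)[0],q2[:,0].max()-w(471,0)[0],q1[:,1].min()-w(0,241)[1]]
print("knuckle direct",least_squares(k,[680,0,100]).x.round(2))
E
python3 m7.py|tail -3
```

```text
stand x y z [677.39  -1.9   97.14]
tray [ 6.0261e+02 -3.9000e-01  8.6450e+01] knuckle [677.61  -1.51  99.95]
knuckle direct [677.66  -1.68  95.42]
```

```bash
cat > m8.py <<'E'
from h import *
S=CAM["scene"]; im=cv2.imread("pics/n_scene.png"); s=10
x0,y0=230,262
big=cv2.resize(im[y0:y0+60,x0:x0+70],None,fx=s,fy=s,interpolation=cv2.INTER_CUBIC)
for dz,col in ((0,(0,255,0)),(3,(0,0,255))):
    base=[675.8,-1.0,-.5]
    L=lambda pts: ((proj(S,pose3(base,np.array(pts,float)+[0,0,100+dz]))+.5-[x0,y0])*s).astype(int)
    cv2.polylines(big,[L([[-130,-75,12.5],[-20,-75,12.5],[-20,45,12.5],[-130,45,12.5]])],False,col,1)
    cv2.polylines(big,[L([[-20,45,12.5],[-20,45,-3]])],False,col,1)
for y in (41,):
    a=np.radians(np.arange(0,360,2)); q=(proj(S,pose3([675.7,-1.25,-.2],np.c_[13*np.cos(a),0*a+y,100+13*np.sin(a)]))+.5-[x0,y0])*s
    cv2.polylines(big,[q.astype(int)],True,(255,0,255),1)
cv2.imwrite("pics/n_ov3.png",big)
E
python3 m8.py
```

```text
(no output)
```

View pics/n_ov3.png

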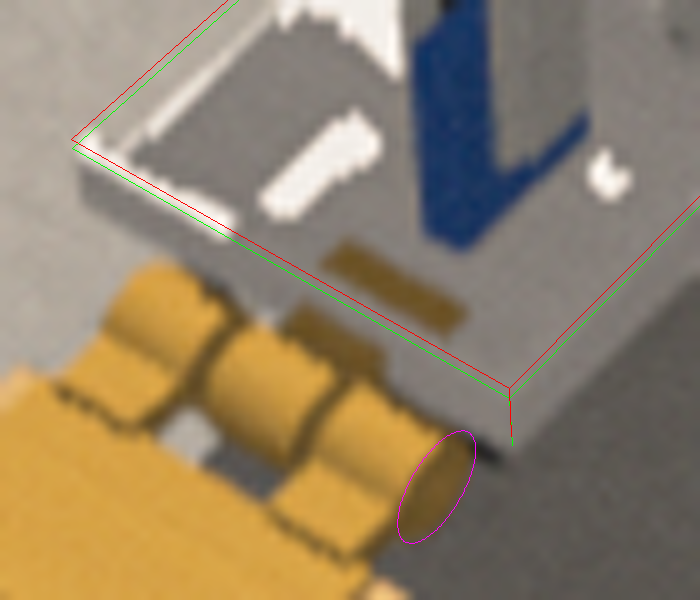

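```bash
python3 -m creep '0 0 -0.0003 0 0 0; 0 0 -0.0005 0 0 0; 0 0 -0.0005 0 0 0; 0 0 -0.0005 0 0 0; 0 0 -0.0005 0 0 0; 0 0 -0.0005 0 0 0; 0 0 -0.0005 0 0 0; 0 0 -0.0005 0 0 0'
python3 -m creep '0 0 0 0 0 0; 0 0 0 0 0 0; 0 0 0 0 0 0; 0 0 0 0 0 0; 0 0 0 0 0 0; 0 0 0 0 0 0; 0 0 0 0 0 0; 0 0 0 0 0 0'
python3 - <<'E'
from plant import r, eyes
import cv2,numpy as np
F=[]
for i in range(8):
    t=eyes.camera("top"); s=r.state(); F.append(s["force"])
print(np.mean(F,0),s["tcp_pos"],s["dq"].round(2),s["time"])
im=t["color"][:,:,::-1]
cv2.imwrite("pics/o_top.png",cv2.resize(im[100:300,170:370],None,fx=3,fy=3))
E
```

```text
time: 19.4
tcp_pos: [604.6, 0.1, 121.5]
orientation: [-180.0, -0.0, -0.9]
force: [0.1, -0.0, -3.2]
grip_width: 11.7
time: 20.2
tcp_pos: [604.5, 0.1, 121.5]
orientation: [-180.0, 0.0, -0.9]
force: [0.6, 0.4, -3.5]
grip_width: 11.8
[-0.10274473  0.16931666 -3.1384124 ] [6.04558813e+02 6.40080670e-02 1.21450091e+02] [ 0.05 -0.09  0.02  0.    0.07  0.05] 20.6
```

View pics/o_top.png

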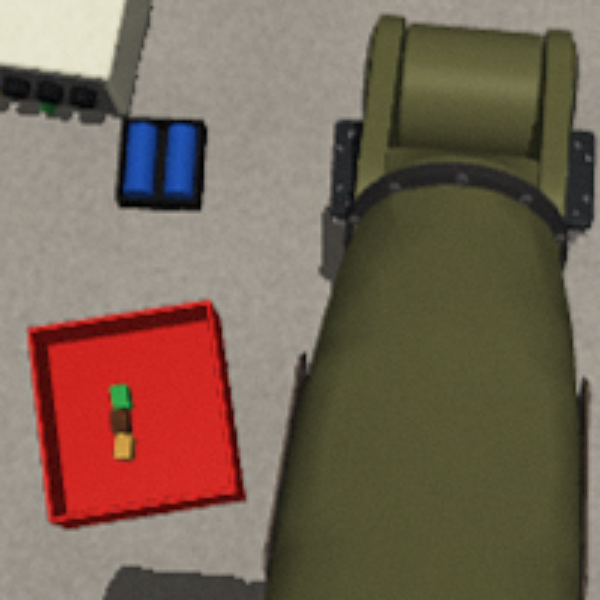

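All three blocks lie near the middle of the red box. The mean force is about 3.1 N downwards, which is just the tray's weight, with almost nothing sideways. The arm is still, so I'm handing in.

```bash
python3 -c "
from plant import r
print(r.finish_job()); print(r.state()['time'])"
```

```text
the job is handed in; nothing more can be done
None
the job is handed in; nothing more can be done
```

The job is handed in: the three blocks are in the red box, and the tray is held in the air with its knuckle between the stand's knuckles. I gripped the tray by its blue handle and tipped it about 34° over the box. Then I levelled it and brought the knuckle into the gap from the robot's side. No verdict is reported. The clock stood at about 20.6 s of the 64 s allowed.

- **Blocks:** the last top picture shows all three near the middle of the red box.
- **Alignment:** the wrist camera puts the knuckle within about 0.5 mm fore-and-aft and 0.4 mm along the axis, with the holes parallel to about 0.1°. That fit came before a last 0.5 mm lowering of the tray.
- **Contact:** the mean tool force was about 3.1 N downwards, which matches the tray's weight, and about 0.2 N or less sideways. So the tray does not seem to be touching the stand.
- **Height (checks disagreed):** this is the least certain figure.
  - The arm's own position readings put the knuckle at height to within about 0.5 mm.
  - Wrist-camera size estimates ranged from about 1.7 mm low to 2.8 mm high.
  - The scene camera showed it level or slightly low.
  - I kept the arm's value and lowered it 0.5 mm. All the estimates are inside the 4 mm limit.

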